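Refill the bag-clip dispenser

ROBOT

A 7-joint arm with a two-finger parallel gripper is mounted at the origin on a cart in front of the work surface, level with it; the furniture and walls round the work are solid. World frame = base frame: x ahead of the robot, y to its left, z up, the work surface at z = 0. Lengths are in m, angles in degrees, forces in N, time in s.
With the tool pointing down it reaches from about 0.35 to 0.775 m from the base axis. Payload 3.1 kg.
Tool frame: the origin (TCP) lies where the fingers leave the gripper's body, on its centre line; the fingertips stand 73 mm ahead of it and the grasp point (between the pads) lies 54 mm ahead of it; z points along the fingers, y is the line along which they close (so a half turn about z gives the same grasp; the last joint's range is limited). The gripper opens to 85 mm and grips with 20 to 120 N. Pads are 22 mm wide; open, the fingers measure 114 mm over their backs; the gripper's body (76 mm by 85 mm) begins 54 mm behind the grasp point. The pads swing forward as they close: fully open they stand 13 mm farther back than shut.
Start: joints at [69.23, 17.813, 0.802, 86.603, -0.252, 75.585, -1.558], TCP at [0.173, -0.522, 0.304] pointing down, gripper open.
Joint ranges: [-154.91, 154.91], [-16.99, 109.72], [-72.82, 74.43], [7.12, 147.25], [-82.49, 262.49], [11.32, 116.49], [-174.64, 174.64]. Speed limits (degrees/s): [159.86, 159.86, 180, 180, 180, 180, 180].

INTERFACE

Orientations are given as [roll, pitch, yaw] about the fixed x, y, z axes, in that order (R = Rz(yaw) Ry(pitch) Rx(roll)).
In Python, from bench import manip, optics gives the robot as it stands. The module is installed in compiled form; this text tells all that it offers.
- The arm moves only by the tool arm_command, never from a script. Its argument "rows" is a list of rows, each a list of 7 numbers: the turn, a rotation vector about the tool's x, y, z as a fraction of full scale, then the shift along the tool's x, y, z as a fraction of full scale, then the opening, from 0 (shut) to 1 (fully open). A call has 1 to 10 rows; each row is the pose to reach, as a shift and turn from the pose commanded when the call began, along the tool's axes at that moment; what a row does not reach only later rows make up. Full scale, the value 1, is 10 cm for a shift and 90 degrees for a turn. A row lasts 1/12 s, in which the tool goes at most 41.7 mm and 7.16 degrees, less where a joint would pass 70% of its speed; a pose out of reach is approached as far as the arm can. A call with a number of a shift or a turn outside -1 to 1 is refused whole. A call with a gripper value outside its range is refused whole. The fingers move at their own pace and stop on an object; "squeeze" is the grip in N (left out, the last holds). Time passes only in rows, so rows that repeat a pose let the fingers close. It gives the time, the measured TCP pose, the force, the opening and the grip force at its end, in the units of the state.
- manip.sense(): the state, without advancing time (a new reading comes with each control period).
- optics.camera(name): name is "side" or "top" or "wrist"; returns a dict with "pixels" (384x512x3 uint8, red, green, blue), "vfov" (degrees; the focal length in pixels is half the picture's height over the tangent of half this angle, whatever the lens; pixels are square), "cx", "cy" (the principal point, pixels), "view" (4x4, takes a point from world to camera coordinates). Camera axes: x right, y down, z forward; pixel columns grow to the right and rows downward; lengths in m; the calibration is good to about 2 mm. A picture is of the moment at which its call begins. There is no depth.
- manip.close_job(): hands the job in; it is judged then, once.
Trained networks look in the newest picture that a camera, given by its name, has taken for a name from the list of things; names that differ only in an ending like _2 or _b are one class to them, and where a whole thing is asked for, a point or a joint stands for the part that bears it (a point fixed in the world has none). Each returns a list of dicts, best first, with "p" (0 to 1); they miss things now and then, are a little off and sometimes report something else, mostly with a low value. They report only what shows in the picture. A call takes as long as a camera call. They do not tell look-alikes from the thing itself.
- optics.search_frame(camera, name): "at" ([x, y, z] in m, in world coordinates, good to about 4 mm: the middle of the surface that is visible of it).
- optics.regions_of(camera, name): "pixels" (384x512 bool, what is visible of it).
- optics.spot_point(camera, name): "at" ([x, y, z] in m, in world coordinates, good to about 4 mm: a listed point, or the origin of a listed thing).
The state is a dict: "time": time; "qpos": joint angles; "joint_vel": joint speeds; "joint_efforts": joint torques, N m; "position": TCP position; "eef_rot": TCP orientation; "wrist_force": force on the tool from outside, world axes, zero at the start; "torque": the same for the moment, N m; "gripper_width": opening from 0.0 (shut) to 1.0 (fully open); "grasp_force": force on a finger pad.
Only numpy, scipy, OpenCV 4.12 (cv2) and the standard library are available. Lean on these libraries where they do the work, as an engineer would, in place of code of your own. Each camera call takes 0.05 s, during which the arm holds its last target. There are 200 camera calls.

TASK

Refill the bag-clip dispenser: load the yellow strip of bag clips into its grey channel against the orange spring follower, without driving the follower to the end of its travel, so that it lies flat between the follower and the black nose stop with the spring holding it against the nose. Then slide the blue rail all the way shut over it, and leave the mug, the honey jar and the egg timer where they stand.

Things in the scene. Friction and masses are not known exactly. Their poses are not given: they have to be found in the camera images.
- dispenser: bag-clip dispenser, fixed to the worktop, 250 x 44 mm, 62 mm high: a white trough with a grey tray in it that holds the channel, black nose stop, hood and orange follower. Origin on the underside; x along the channel to the nose, y across, z up. Channel floor at z = 10 mm, 19 mm wide between 3 mm walls with tops at z = 18 mm (a loaded strip stands free above them)
- seat (a point): where the strip's middle (strip_mid) lies when loaded IF the tray is in mid position: dispenser x = y = 0, z = 21 mm. But the tray is clamped anywhere from 12 mm back (-x) to 12 mm forward (+x) of that, fixed during the job and not reported: find it by touch or sight. Below, m = this shift. Nose stop: inner face at x = 45 mm + m, 12 mm thick, top at z = 22 mm
- follower (a joint): how far the follower is pushed back in the tray (-x), m; 0 at rest with its face (17 mm wide, z = 11 to 33 mm) at x = -35 mm + m, end of travel from 0.0205 to the stop at 0.022 (not to be reached); spring 250 N/m, damped, 2.5 N at rest, 5 N with the strip loaded (0.010). The hood is a roof over it, front edge at x = -40 mm + m, underside at z = 36 mm, top 38.5 mm
- rail (a joint): how far the blue sliding rail is open, m; 0 shut (over the strip, x = -46 to +70 mm of the dispenser), up to 0.130 (drawn back to -x over the hood). It starts open, stays where it is left, about 1.5 N friction. Nose to hood is only 85 mm, so the strip goes in tilted 10 to 17 deg, -x end low and first, pushes the follower back some 13 mm or more, then its +x end drops inside the nose
- rail_grip (a point): top of the rail's ribbed blue grip, a block 28 mm long (along the dispenser's x), 14 mm wide (y), standing up 19 mm from the rail's flat top (40 mm wide, 116 mm long); at z = 62.5 mm in the dispenser's frame, x = +12 mm when shut and less by the rail's opening; to shut it move it along the dispenser's +x
- strip: strip of bag clips, one rigid yellow stick with thin orange ribs, 90 x 16 x 22 mm, 45 g, lying loose on the worktop, upright on its 16 mm wide side. Origin at the middle of its underside; x along its length, y across, z up (22 mm high). Both ends are alike
- strip_mid (a point): the strip's centre, 11 mm above its underside
- mug: blue mug with light bands, 82 mm wide, 94 mm high, with a handle; origin under it. To be left alone. (Not this one: a wooden tree with white mugs stands fixed at the left end of the worktop, about x = 0.40, y = 0.58 m, close to the hand at the start; move away from it towards -y first)
- honey_jar: honey jar with yellow lid, 64 mm wide, 87 mm high; origin under it. To be left alone
- egg_timer: white round egg timer, 66 mm wide, 43 mm high; origin under it. To be left alone
There are look-alikes about, which are no part of the job. Leave any pink, purple or white look-alike of the strip alone.

How it is judged (in metres and radians):
On the way:
1. the strip lies flat and home in the channel, the follower pressed back by it, while the rail is still open (x of strip_mid in the frame of seat between -0.015 and 0.015 m and y of strip_mid in the frame of seat between -0.0025 and 0.0025 m and z of strip_mid in the frame of seat between -0.0025 and 0.0025 m and angle between the x axis of strip and the x axis of dispenser, either way round below 0.05 rad and angle between the z axis of strip and the z axis of dispenser, either way round below 0.05 rad and value of joint follower between 0.007 and 0.013 m and value of joint rail above 0.1 m), for 0.2 s.
At the end, for the whole second after the job is handed in: the strip lies at rest in the channel, its middle within 2.5 mm across and in height and 15 mm along of the seat, within 0.05 rad of the channel direction and of level; the follower is pressed back 7 to 13 mm (10 with the strip at the nose); the rail is shut to within 4 mm (x of strip_mid in the frame of seat between -0.015 and 0.015 m and y of strip_mid in the frame of seat between -0.0025 and 0.0025 m and z of strip_mid in the frame of seat between -0.0025 and 0.0025 m and angle between the x axis of strip and the x axis of dispenser, either way round below 0.05 rad and angle between the z axis of strip and the z axis of dispenser, either way round below 0.05 rad and value of joint follower between 0.007 and 0.013 m and value of joint rail below 0.004 m and linear speed of strip below 0.02 m/s); the robot touches nothing.
It fails at once if the follower is driven to the end of its travel (pushed back over 20.8 mm of 22) (value of joint follower above 0.0208 m).
It fails at once if the mug is moved by more than 30 mm or tipped (distance of mug from where it was at the start of the episode above 0.03 m or angle between mug's own z axis and vertical above 0.4 rad).
It fails at once if the honey jar is moved by more than 30 mm or tipped (distance of honey_jar from where it was at the start of the episode above 0.03 m or angle between honey_jar's own z axis and vertical above 0.4 rad).
It fails at once if the egg timer is moved by more than 30 mm or tipped (distance of egg_timer from where it was at the start of the episode above 0.03 m or angle between egg_timer's own z axis and vertical above 0.4 rad).
It also fails if it takes over 58 s, if anything falls off the work surface, if the arm or the gripper's body presses on something with over 40 N, if the wrist force passes 120 N, or if a joint passes its speed limit or range.

## Working session

There is one attempt and no reset: what is moved stays moved. The work goes in short steps, Python scripts to look and compute and a tool call to move; the robot and the scene stay as the last step left them, time stands still between calls to the robot, and variables do not carry over. Pictures are saved under pics/ and viewed, at most 10 in all, crops included, and the job is handed in when it is done.

Besides the shell and the picture viewer there is one more tool, called after "Emit:" by a JSON object that holds its "name" and its "arguments", one argument or row to a line. arm_command: Moves the arm, as the interface text tells. Shift numbers are shares of 10 cm and turn numbers shares of 90 degrees, none past 1 either way. Its arguments: {"type":"object","properties":{"rows":{"type":"array"},"squeeze":{"type":"number"}},"required":["rows"]}

```bash
mkdir -p pics
cat > h.py <<'E'
import numpy as np, cv2
from bench import manip, optics
from scipy.spatial.transform import Rotation as R
def f(c): return 192/np.tan(np.radians(c["vfov"])/2)
def proj(c,p):
    q=c["view"][:3,:3]@np.array(p)+c["view"][:3,3]; return np.array([c["cx"]+f(c)*q[0]/q[2], c["cy"]+f(c)*q[1]/q[2]])
def back(c,u,v,z):
    V=c["view"]; o=-V[:3,:3].T@V[:3,3]; d=V[:3,:3].T@np.array([(u-c["cx"])/f(c),(v-c["cy"])/f(c),1]); return o+d*(z-o[2])/d[2]
def save(c,n,box=None,s=1):
    im=c["pixels"][:,:,::-1]
    if box: im=im[box[1]:box[3],box[0]:box[2]]
    cv2.imwrite("pics/"+n,cv2.resize(im,None,fx=s,fy=s,interpolation=cv2.INTER_CUBIC))
E
python3 - <<'E'
from h import *
s=manip.sense(); print({k:np.round(v,3) for k,v in s.items()})
ims=[]
for n in("top","side"):
    c=optics.camera(n); ims.append(c["pixels"]); print(n,f(c),c["cx"],c["cy"],np.round(c["view"],3).tolist())
    for k in("strip","dispenser","rail_grip","seat","mug","honey_jar","egg_timer"):
        for d in optics.spot_point(n,k)[:4]: print(n,k,np.round(d["at"],3),round(d["p"],2),proj(c,d["at"]).round())
    save(c,n+"0.png",None,1.5)
E
```

```text
{'time': np.float64(0.0), 'qpos': array([69.23 , 17.86 ,  0.802, 86.69 , -0.251, 75.585, -1.557]), 'joint_vel': array([-0.024, -0.026, -0.024,  0.018,  0.069, -0.083, -0.032]), 'joint_efforts': array([-0.0000e+00, -3.7991e+01,  1.4600e-01, -2.3059e+01,  1.2000e-02,
        1.4000e-02, -0.0000e+00]), 'position': array([ 0.173, -0.521,  0.303]), 'eef_rot': array([-1.79867e+02,  6.00000e-03,  1.83860e+01]), 'wrist_force': array([0.752, 0.72 , 0.086]), 'torque': array([-0.007,  0.011, -0.009]), 'grasp_force': np.float64(0.0), 'gripper_width': np.float64(0.997)}
top 373.2947286176894 255.2788240907004 190.5704064103203 [[0.02, -1.0, 0.006, -0.127], [-0.997, -0.02, -0.075, 0.509], [0.075, -0.005, -0.997, 1.333], [0.0, 0.0, 0.0, 1.0]]
top strip [ 0.476 -0.381  0.005] 0.69 [327. 202.]
top strip [ 0.456 -0.256 -0.001] 0.65 [293. 207.]
top strip [ 0.352 -0.402  0.001] 0.56 [333. 236.]
top strip [ 0.354 -0.261 -0.003] 0.42 [294. 235.]
top dispenser [0.5   0.225 0.   ] 0.81 [162. 192.]
top rail_grip [0.485 0.117 0.062] 0.53 [189. 196.]
top rail_grip [ 0.456 -0.258  0.015] 0.32 [294. 207.]
top ra
[... 391 characters left out ...]
.27], [0.0, 0.0, 0.0, 1.0]]
side strip [ 0.347 -0.265  0.001] 0.8 [205. 248.]
side strip [ 0.46  -0.257 -0.001] 0.76 [246. 242.]
side strip [ 0.474 -0.385 -0.002] 0.55 [260. 273.]
side strip [ 0.346 -0.401 -0.002] 0.54 [209. 284.]
side dispenser [ 0.5    0.224 -0.002] 0.73 [235. 163.]
side rail_grip [0.484 0.118 0.064] 0.66 [235. 160.]
side rail_grip [ 0.46  -0.258  0.009] 0.53 [246. 239.]
side seat [ 0.458 -0.09   0.001] 0.67 [237. 208.]
side seat [0.504 0.227 0.023] 0.56 [236. 156.]
side mug [ 0.668 -0.079  0.   ] 0.84 [302. 201.]
side honey_jar [0.655 0.159 0.004] 0.71 [280. 166.]
side egg_timer [ 0.456 -0.093 -0.001] 0.72 [236. 210.]
side egg_timer [ 0.5    0.224 -0.002] 0.31 [235. 163.]
```

View pics/top0.png

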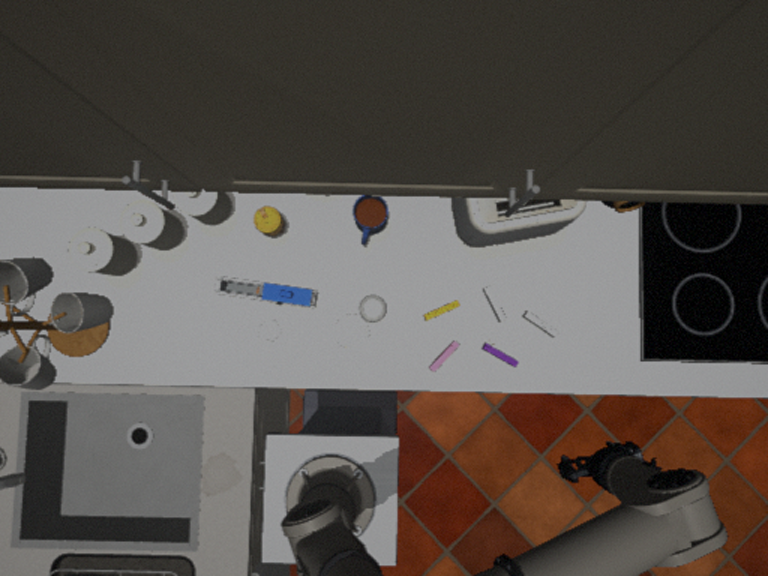

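View pics/side0.png

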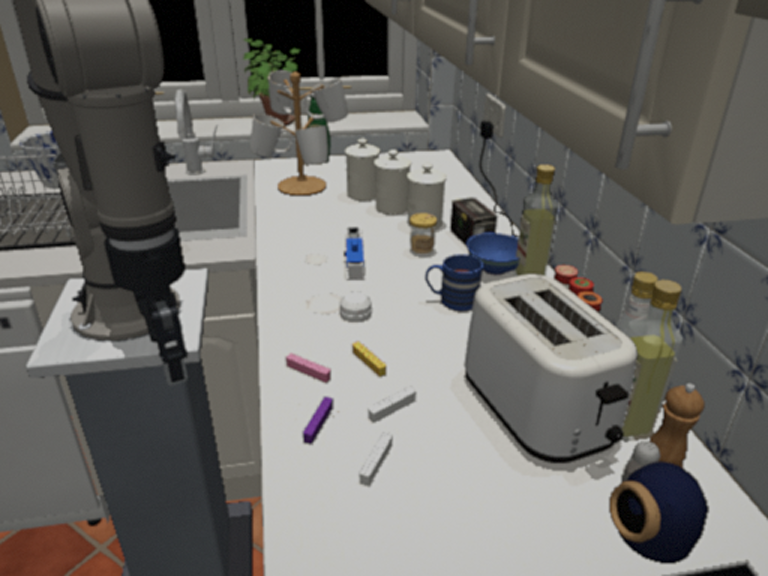

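Run:
```python
from h import *
c=optics.camera("top"); 
hsv=cv2.cvtColor(c["pixels"],cv2.COLOR_RGB2HSV)
def rect(mask,z,lab):
    ys,xs=np.nonzero(mask); P=np.array([back(c,u,v,z)[:2] for u,v in zip(xs,ys)])*1000
    r=cv2.minAreaRect(P.astype(np.float32)); m=P.mean(0); w=np.linalg.svd(P-m,full_matrices=False)[2][0]
    print(lab,len(P),m.round(1),np.degrees(np.arctan2(w[1],w[0])).round(1),r)
m=np.zeros((384,512),bool); m[195:220,275:312]=1
rect((hsv[...,0]>12)&(hsv[...,0]<35)&(hsv[...,1]>100)&m,0.022,"strip")
m[:]=0; m[180:210,160:220]=1
b=(hsv[...,0]>95)&(hsv[...,0]<125)&(hsv[...,1]>120)&m
rect(b,0.0435,"rail")
im=np.vstack([cv2.resize(c["pixels"][190:250,270:380],None,fx=5,fy=5),cv2.resize(c["pixels"][175:215,135:245],None,fx=5,fy=5)])
cv2.imwrite("pics/crop.png",im[:,:,::-1])
```

```text
strip 100 [ 457.2 -257.1] 115.2 ((457.1649475097656, -257.0620422363281), (14.610664367675781, 85.9781723022461), 25.02996253967285)
rail 347 [486.4 112. ] -97.0 ((485.71319580078125, 112.06184387207031), (113.71263885498047, 39.16142654418945), 83.02195739746094)
```

View pics/crop.png

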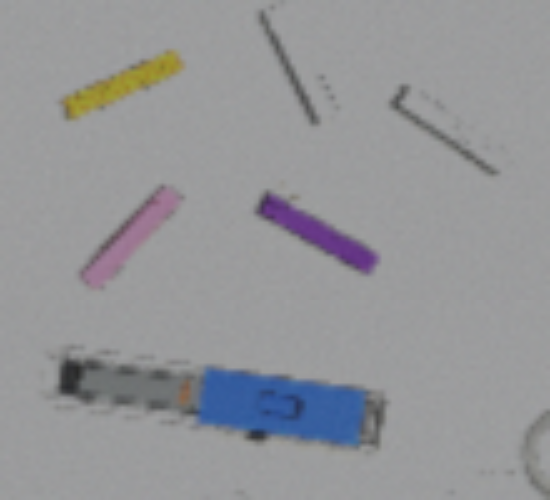

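Candidates in the top picture are yellow (294,207), pink (296,237), purple (333,236) and whites (328,202) and (359,216). Only the yellow one, which has ribs in the crop, fits the strip. The dispenser lies with its nose to the left (150,187), orange follower (172,190), and the rail drawn back to the right.

```bash
cat >> h.py <<'E'
def rot(tilt,yaw): # tool down, tool x at yaw; tilt>0 lowers the -x end
    return R.from_euler("ZYX",[yaw,-tilt,180],degrees=True)
def plan(*wps):
    s=manip.sense(); p=s["position"]; r=R.from_euler("xyz",s["eef_rot"],degrees=True)
    print("now",p.round(4),s["eef_rot"].round(2),"F",s["wrist_force"].round(2),"w",round(float(s["gripper_width"]),3))
    for q,t,y in wps:
        r2=rot(t,y); q=np.array(q)
        rv=(r.inv()*r2).as_rotvec(degrees=True)/90; d=r.inv().apply(q-p)/.1
        print(np.round(rv,4).tolist()+np.round(d,4).tolist(), "rows>=",round(max(np.linalg.norm(d)*100/41.7,np.linalg.norm(rv)*90/7.16),1)); p,r=q,r2
E
python3 - <<'E'
from h import *
a=np.array([.173,-.521,.303]);b=np.array([.457,-.25,.25])
plan(*[(a+(b-a)*k/4,0,18.4+96.8*k/4) for k in(1,2,3,4)])
E
```

```text
now [ 0.1734 -0.5219  0.3039] [180.     0.    18.38] F [ 0.79 -0.48  0.71] w 0.999
[0.0, 0.0, -0.2691, 0.8862, -0.4294, 0.1417] rows>= 3.4
[-0.0, 0.0, -0.2689, 0.9812, -0.0181, 0.1325] rows>= 3.4
[0.0, 0.0, -0.2689, 0.9024, 0.3857, 0.1325] rows>= 3.4
[0.0, 0.0, -0.2689, 0.665, 0.7217, 0.1325] rows>= 3.4
```

Emit:
{"name": "arm_command", "arguments": {
  "rows": [
    [0, 0, -0.269, 0.886, -0.429, 0.14, 1],
    [0, 0, -0.269, 0.886, -0.429, 0.14, 1],
    [0, 0, -0.269, 0.886, -0.429, 0.14, 1],
    [0, 0, -0.269, 0.886, -0.429, 0.14, 1]
  ]
}}

```text
time: 1.18
position: [0.2493, -0.4486, 0.2895]
eef_rot: [-180.0, -0.3, 43.5]
wrist_force: [0.8, -0.5, -0.0]
gripper_width: 1.001
grasp_force: 0.0
```

Emit:
{"name": "arm_command", "arguments": {
  "rows": [
    [0, 0, -0.269, 0.981, -0.018, 0.133, 1],
    [0, 0, -0.269, 0.981, -0.018, 0.133, 1],
    [0, 0, -0.269, 0.981, -0.018, 0.133, 1],
    [0, 0, -0.269, 0.981, -0.018, 0.133, 1]
  ]
}}

```text
time: 1.52
position: [0.3197, -0.3805, 0.2763]
eef_rot: [179.9, -0.2, 67.7]
wrist_force: [0.0, -0.4, -0.5]
gripper_width: 0.999
grasp_force: 0.0
```

Emit:
{"name": "arm_command", "arguments": {
  "rows": [
    [0, 0, -0.269, 0.902, 0.386, 0.133, 0.7],
    [0, 0, -0.269, 0.902, 0.386, 0.133, 0.6],
    [0, 0, -0.269, 0.902, 0.386, 0.133, 0.6],
    [0, 0, -0.269, 0.902, 0.386, 0.133, 0.6]
  ]
}}

```text
time: 1.85
position: [0.3902, -0.3124, 0.263]
eef_rot: [179.9, -0.2, 91.9]
wrist_force: [0.5, 0.7, -0.3]
gripper_width: 0.604
grasp_force: 0.0
```

Emit:
{"name": "arm_command", "arguments": {
  "rows": [
    [0, 0, -0.269, 0.665, 0.722, 0.133, 0.6],
    [0, 0, -0.269, 0.665, 0.722, 0.133, 0.6],
    [0, 0, -0.269, 0.665, 0.722, 0.133, 0.6],
    [0, 0, -0.269, 0.665, 0.722, 0.133, 0.6],
    [0, 0, -0.269, 0.665, 0.722, 0.133, 0.6]
  ]
}}

```text
time: 2.27
position: [0.4581, -0.2485, 0.2498]
eef_rot: [180.0, -0.0, 115.5]
wrist_force: [-0.6, -0.4, -0.1]
gripper_width: 0.601
grasp_force: 0.0
```

```bash
cat >> h.py <<'E'
def rect(c,mask,z,lab):
    ys,xs=np.nonzero(mask); P=np.array([back(c,u,v,z)[:2] for u,v in zip(xs,ys)])*1000
    r=cv2.minAreaRect(P.astype(np.float32)); w=np.linalg.svd(P-P.mean(0),full_matrices=False)[2][0]
    print(lab,len(P),P.mean(0).round(1),np.degrees(np.arctan2(w[1],w[0])).round(1),np.round(r[0],1),np.round(r[1],1),round(r[2],1))
def yel(c,z,lab="strip"):
    h=cv2.cvtColor(c["pixels"],cv2.COLOR_RGB2HSV); m=((h[...,0]>12)&(h[...,0]<35)&(h[...,1]>110)&(h[...,2]>60)).astype(np.uint8)
    n,l,st,ce=cv2.connectedComponentsWithStats(cv2.morphologyEx(m,cv2.MORPH_CLOSE,np.ones((9,9)))); k=1+st[1:,4].argmax(); rect(c,l==k,z,lab); print(st[k])
E
python3 - <<'E'
from h import *
s=manip.sense();print(s["time"],s["position"],s["eef_rot"],s["wrist_force"])
c=optics.camera("wrist");print(f(c),c["cx"],c["cy"],np.round(c["view"],3).tolist());save(c,"w1.png")
yel(c,.022)
for k in("strip_mid","strip"):
  for d in optics.spot_point("wrist",k)[:3]: print(k,d["at"],d["p"])
E
```

```text
2.2667 [ 0.45805691 -0.24846302  0.24984004] [ 1.79971762e+02 -3.73081272e-02  1.15480642e+02] [-0.55331133 -0.40742653 -0.08650001]
281.9478320581351 258.20138467882845 191.31461533976085 [[0.903, 0.431, -0.0, -0.306], [0.407, -0.853, 0.327, -0.423], [0.141, -0.295, -0.945, 0.192], [0.0, 0.0, 0.0, 1.0]]
strip 1784 [ 225.7 -390. ] -83.7 [ 234.8 -394. ] [ 57.2 173.3] 8.8
[   0  125   55  138 1784]
strip_mid [0.4583, -0.2572, 0.0135] 0.98
strip_mid [0.4726, -0.3887, 0.009] 0.72
strip_mid [0.344, -0.2663, 0.0124] 0.68
strip [0.3468, -0.2652, 0.0] 0.94
strip [0.3538, -0.3976, -0.0004] 0.88
strip [0.4573, -0.2557, 0.0012] 0.7
```

View pics/w1.png

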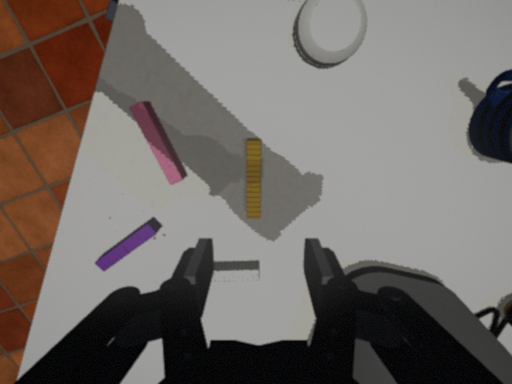

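The strip stands at (253,178), with pink at (157,142) and purple at (128,244). The gripper is nearly aligned. Next I refine pose from that blob.

Run:
```python
from h import *
c=optics.camera("wrist");h=cv2.cvtColor(c["pixels"],cv2.COLOR_RGB2HSV)
m=(h[...,0]>12)&(h[...,0]<38)&(h[...,1]>110); w=np.zeros_like(m); w[130:225,235:275]=1
rect(c,m&w,.020,"strip"); ys,xs=np.nonzero(m&w); print(xs.min(),xs.max(),ys.min(),ys.max())
plan(([.4575,-.257,.15],0,115.3),([.4575,-.257,.083],0,115.3))
```

```text
strip 1063 [ 454.3 -254.7] -64.7 [ 455.1 -256.6] [15.1 91. ] 24.5
249 263 137 216
now [ 0.4563 -0.2513  0.25  ] [-1.7996e+02  3.0000e-02  1.1503e+02] F [-0.1   0.35 -0.16] w 0.604
[-0.0004, 0.0003, -0.003, -0.056, -0.0129, 1.0005] rows>= 2.4
[0.0, 0.0, 0.0, -0.0, -0.0, 0.67] rows>= 1.6
```

Emit:
{"name": "arm_command", "arguments": {
  "rows": [
    [0, 0, -0.001, -0.06, -0.01, 0.4, 0.5],
    [0, 0, -0.001, -0.06, -0.01, 0.8, 0.5],
    [0, 0, -0.001, -0.06, -0.01, 1, 0.5],
    [0, 0, -0.001, -0.06, -0.01, 1, 0.5]
  ]
}}

```text
time: 2.8
position: [0.4543, -0.2557, 0.1451]
eef_rot: [-179.6, -0.5, 115.1]
wrist_force: [-1.3, -0.2, -0.3]
gripper_width: 0.501
grasp_force: 0.0
```

Emit:
{"name": "arm_command", "arguments": {
  "rows": [
    [0, 0, 0, 0, 0, 0.3, 0.5],
    [0, 0, 0, 0, 0, 0.55, 0.5],
    [0, 0, 0, 0, 0, 0.68, 0.5],
    [0, 0, 0, 0, 0, 0.68, 0.5],
    [0, 0, 0, 0, 0, 0.68, 0.5]
  ]
}}

```text
time: 3.22
position: [0.4591, -0.2568, 0.083]
eef_rot: [180.0, 0.1, 115.2]
wrist_force: [0.7, 0.1, 0.5]
gripper_width: 0.498
grasp_force: 0.0
```

Run:
```python
from h import *
plan(([.4565,-.257,.082],0,115.3))
c=optics.camera("wrist"); save(c,"w2.png",(100,0,420,240),2)
```

```text
now [ 0.4591 -0.2568  0.083 ] [1.7997e+02 7.0000e-02 1.1523e+02] F [0.71 0.08 0.51] w 0.498
[0.0003, 0.0007, -0.0007, 0.0092, -0.0244, 0.0103] rows>= 0.1
```

View pics/w2.png

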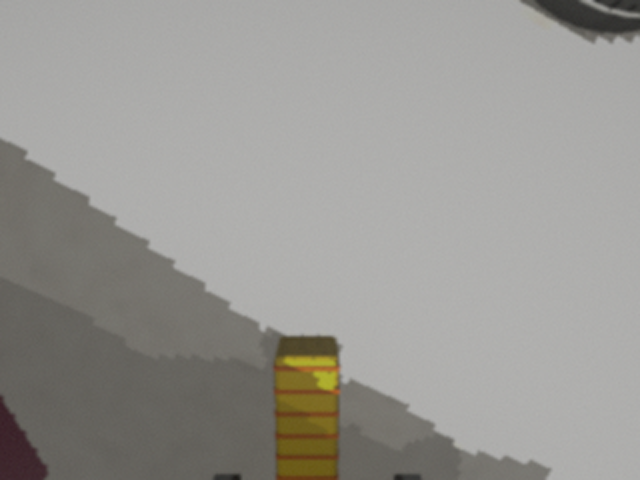

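The yellow strip with orange ribs sits centred at (307,420) between the fingertips at (228,476) and (407,476). Closing now.

Emit:
{"name": "arm_command", "arguments": {
  "rows": [
    [0, 0, 0, 0.01, -0.02, 0.01, 0.1],
    [0, 0, 0, 0.01, -0.02, 0.01, 0.1],
    [0, 0, 0, 0.01, -0.02, 0.01, 0.1],
    [0, 0, 0, 0.01, -0.02, 0.01, 0.1],
    [0, 0, 0, 0.01, -0.02, 0.01, 0.1],
    [0, 0, 0, 0.01, -0.02, 0.01, 0.1]
  ],
  "squeeze": 60
}}

```text
time: 3.77
position: [0.4572, -0.2565, 0.0827]
eef_rot: [179.9, 0.1, 115.3]
wrist_force: [-1.3, 0.3, 6.9]
gripper_width: 0.167
grasp_force: 61.7
```

Run:
```python
from h import *
s=manip.sense(); print(s["gripper_width"]*85,s["grasp_force"])
c=optics.camera("wrist"); h=cv2.cvtColor(c["pixels"],cv2.COLOR_RGB2HSV)
m=(h[...,0]>12)&(h[...,0]<38)&(h[...,1]>110);m[:,:220]=0;m[:,290:]=0
ys,xs=np.nonzero(m); v=ys.min(); u=xs[ys<v+5].mean(); print(v,u)
# upper front edge seen: where along strip
for vv in (v,v+10): 
    q=back(c,u,vv,.022); r=R.from_euler("xyz",s["eef_rot"],degrees=True); print(vv,r.inv().apply(q-s["position"])*1000)
print(cv2.cvtColor(h,cv2.COLOR_HSV2RGB)[v-2:v+30:2,int(u)].tolist())
a=s["position"]
plan((a+[0,0,.09],0,115.3),([.46,-.16,.21],0,105),([.47,-.06,.24],0,95),([.485,.02,.24],0,83),([.498,.10,.24],0,83))
```

```text
14.180581916743167 61.71825885772705
171 255.15384615384616
171 [49.70356861 -1.98542308 60.57672803]
181 [44.71514555 -2.00087674 60.58921138]
[[150, 149, 141], [79, 71, 45], [79, 71, 45], [76, 68, 44], [81, 71, 44], [95, 85, 45], [166, 145, 42], [172, 167, 47], [175, 131, 45], [160, 100, 40], [125, 107, 39], [124, 106, 36], [126, 108, 40], [125, 107, 35], [112, 71, 36], [122, 90, 34]]
now [ 0.4572 -0.2565  0.0827] [1.7995e+02 1.4000e-01 1.1530e+02] F [-1.    0.43  6.82] w 0.164
[0.0006, 0.0016, -0.0, -0.0023, 0.0009, -0.9] rows>= 2.2
[0.0, -0.0, 0.1144, 0.8609, 0.4378, -0.373] rows>= 2.5
[0.0, -0.0, 0.1111, 0.94, 0.3554, -0.3] rows>= 2.5
[-0.0, -0.0, 0.1333, 0.7839, 0.2192, 0.0] rows>= 2.0
[0.0, 0.0, 0.0, 0.8099, 0.0315, 0.0] rows>= 1.9
```

Emit:
{"name": "arm_command", "arguments": {
  "rows": [
    [0, 0, 0, 0, 0, -0.4, 0.1],
    [0, 0, 0, 0, 0, -0.8, 0.1],
    [0, 0, 0, 0, 0, -0.9, 0.1]
  ]
}}

```text
time: 4.07
position: [0.4599, -0.257, 0.1771]
eef_rot: [179.6, 0.5, 115.3]
wrist_force: [1.3, -0.4, 0.1]
gripper_width: 0.17
grasp_force: 60.8
```

Emit:
{"name": "arm_command", "arguments": {
  "rows": [
    [0, 0, 0.114, 0.861, 0.438, -0.37, 0.1],
    [0, 0, 0.114, 0.861, 0.438, -0.37, 0.1],
    [0, 0, 0.114, 0.861, 0.438, -0.37, 0.1]
  ]
}}

```text
time: 4.32
position: [0.4604, -0.1541, 0.2104]
eef_rot: [179.8, -0.0, 105.2]
wrist_force: [0.4, 1.6, -0.6]
gripper_width: 0.163
grasp_force: 60.9
```

Emit:
{"name": "arm_command", "arguments": {
  "rows": [
    [0, 0, 0.111, 0.94, 0.355, -0.3, 0.1],
    [0, 0, 0.111, 0.94, 0.355, -0.3, 0.1],
    [0, 0, 0.111, 0.94, 0.355, -0.3, 0.1]
  ]
}}

```text
time: 4.57
position: [0.4696, -0.0542, 0.2398]
eef_rot: [179.8, -0.1, 95.2]
wrist_force: [1.0, 0.3, -1.2]
gripper_width: 0.166
grasp_force: 60.9
```

Emit:
{"name": "arm_command", "arguments": {
  "rows": [
    [0, 0, 0.133, 0.784, 0.219, 0, 0.1],
    [0, 0, 0.133, 0.784, 0.219, 0, 0.1],
    [0, 0, 0.133, 0.784, 0.219, 0, 0.1]
  ]
}}

```text
time: 4.82
position: [0.4843, 0.0293, 0.2391]
eef_rot: [179.9, -0.4, 83.5]
wrist_force: [0.0, 0.6, 1.0]
gripper_width: 0.164
grasp_force: 60.9
```

Emit:
{"name": "arm_command", "arguments": {
  "rows": [
    [0, 0, 0, 0.81, 0.03, 0, 0.1],
    [0, 0, 0, 0.81, 0.03, 0, 0.1],
    [0, 0, 0, 0.81, 0.03, 0, 0.1],
    [0, 0, 0, 0.81, 0.03, 0, 0.1]
  ]
}}

```text
time: 5.15
position: [0.4963, 0.1045, 0.2383]
eef_rot: [180.0, -0.1, 83.5]
wrist_force: [0.6, -1.1, -0.9]
gripper_width: 0.165
grasp_force: 60.9
```

Run:
```python
from h import *
s=manip.sense();print(s["time"],s["position"],s["eef_rot"],s["wrist_force"],s["gripper_width"])
c=optics.camera("wrist");save(c,"w3.png",(100,0,420,300),2.3)
np.savez("w3.npz",**c)
for k in("seat","dispenser","rail_grip","follower"):
  for d in (optics.search_frame if k=="follower" else optics.spot_point)("wrist",k)[:2]: print(k,d["at"],d["p"],proj(c,d["at"]).round())
h=cv2.cvtColor(c["pixels"],cv2.COLOR_RGB2HSV)
```

```text
5.15 [0.49625947 0.10451342 0.23830168] [ 1.79979069e+02 -1.12163305e-01  8.35440553e+01] [ 0.6316271  -1.05931223 -0.86956692] 0.16514424317097792
seat [0.5019, 0.2305, 0.021] 0.69 [249.  46.]
dispenser [0.4964, 0.2251, 0.0026] 0.62 [245.  56.]
rail_grip [0.4856, 0.1092, 0.0601] 0.58 [247. 186.]
follower [0.4953, 0.1819, 0.0359] 0.48 [248. 103.]
```

View pics/w3.png

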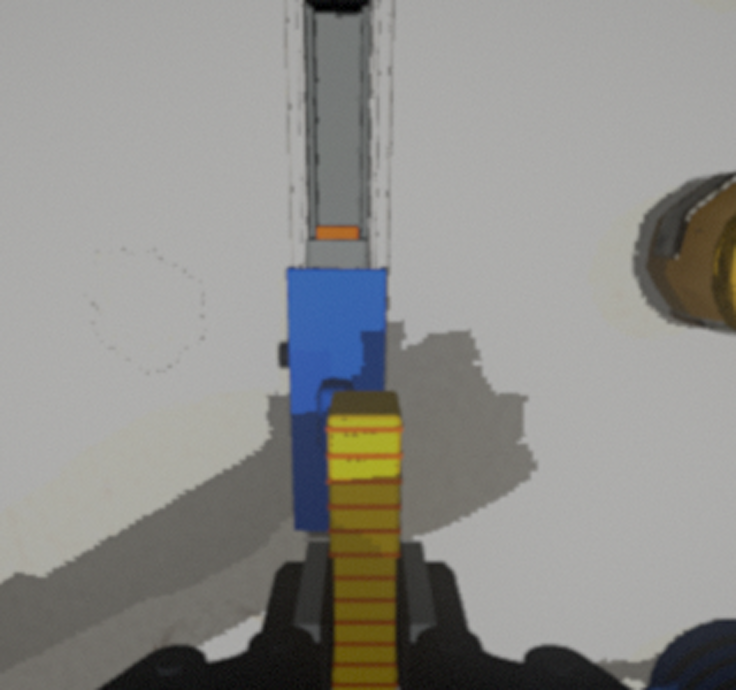

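The view shows the channel centred at u≈247, nose inner face at row ≈4, follower face at row 98, hood edge at row 104 and rail front at row 116. The strip is held straight.

Run:
```python
from h import *
c=dict(np.load("w3.npz"))
P=lambda x,y,z:print((x,y,z),back(c,100+x/2.3-.3,y/2.3-.3,z).round(4))
for a in[(338,226,.033),(338,240,.0385),(287,269,.0435),(386,269,.0435),(338,269,.0435),(294,530,.0435),(336,10,.022)]:P(*a)
g=cv2.cvtColor(c["pixels"],cv2.COLOR_RGB2GRAY)
for v in(20,50,80): print(v,g[v,222:274].tolist())
print(g[0:14,247].tolist(), c["pixels"][94:120,247].tolist())
```

```text
(338, 226, 0.033) [0.4942 0.186  0.033 ]
(338, 240, 0.0385) [0.4937 0.1808 0.0385]
(287, 269, 0.0435) [0.4725 0.1723 0.0435]
(386, 269, 0.0435) [0.5114 0.1679 0.0435]
(338, 269, 0.0435) [0.4926 0.1701 0.0435]
(294, 530, 0.0435) [0.4584 0.0585 0.0435]
(336, 10, 0.022) [0.5027 0.2632 0.022 ]
20 [165, 155, 147, 161, 168, 167, 168, 167, 162, 146, 103, 86, 103, 97, 83, 102, 115, 117, 118, 118, 117, 118, 119, 118, 117, 118, 119, 119, 119, 116, 117, 117, 119, 114, 105, 95, 99, 103, 100, 105, 132, 154, 156, 165, 169, 168, 168, 160, 156, 163, 170, 169]
50 [171, 168, 157, 151, 166, 172, 170, 167, 166, 165, 140, 93, 99, 105, 89, 80, 106, 118, 120, 119, 120, 120, 118, 120, 119, 119, 120, 119, 121, 120, 119, 118, 120, 114, 95, 82, 102, 104, 109, 142, 166, 152, 143, 164, 171, 170, 164, 150, 146, 163, 170, 172]
80 [172, 170, 171, 164, 153, 160, 170, 172, 169, 163, 149, 104, 86, 107, 98, 82, 102, 117, 119, 121, 119, 120, 119, 120, 119, 121, 118, 121, 119, 120, 120, 119, 121, 117, 111, 103, 112, 110, 118, 145, 166, 169, 170, 173, 172, 171, 163, 156, 167, 171, 171, 172]
[18, 11, 6, 7, 13, 36, 60, 86, 108, 118, 118, 118, 118, 116] [[122, 123, 122], [120, 122, 121], [117, 119, 119], [113, 107, 105], [126, 86, 61], [165, 100, 40], [174, 105, 39], [173, 105, 40], [172, 105, 42], [154, 98, 55], [115, 98, 88], [119, 123, 123], [127, 131, 130], [127, 129, 128], [125, 128, 127], [126, 128, 127], [126, 129, 128], [126, 129, 128], [125, 128, 128], [126, 128, 127], [126, 129, 127], [122, 123, 123], [100, 105, 124], [63, 90, 148], [52, 98, 168], [59, 103, 174]]
```

Run:
```python
from h import *
plan(([.494,.185,.19],6,83.4),([.4988,.2257,.14],12,83.4))
print(rot(12,83.4).as_euler("xyz",degrees=True), rot(12,83.4).as_matrix().round(2))
```

```text
now [0.4968 0.0988 0.2378] [-1.7999e+02  6.0000e-02  8.2920e+01] F [ 0.29 -0.8  -0.65] w 0.166
[0.0002, 0.0674, -0.0053, 0.8521, -0.1336, 0.4773] rows>= 2.4
[-0.0, 0.0667, 0.0, 0.3553, 0.0009, 0.5401] rows>= 1.6
[180.  -12.   83.4] [[ 0.11  0.99  0.02]
 [ 0.97 -0.11  0.21]
 [ 0.21  0.   -0.98]]
```

Emit:
{"name": "arm_command", "arguments": {
  "rows": [
    [0, 0.067, -0.005, 0.85, -0.13, 0.48, 0.1],
    [0, 0.067, -0.005, 0.85, -0.13, 0.48, 0.1],
    [0, 0.067, -0.005, 0.85, -0.13, 0.48, 0.1]
  ]
}}

```text
time: 5.65
position: [0.4923, 0.1882, 0.188]
eef_rot: [-179.8, -6.1, 83.5]
wrist_force: [-0.2, -0.3, 0.2]
gripper_width: 0.162
grasp_force: 60.8
```

Emit:
{"name": "arm_command", "arguments": {
  "rows": [
    [0, 0.067, 0, 0.355, 0, 0.54, 0.1],
    [0, 0.067, 0, 0.355, 0, 0.54, 0.1],
    [0, 0.067, 0, 0.355, 0, 0.54, 0.1],
    [0, 0.067, 0, 0.355, 0, 0.54, 0.1]
  ]
}}

```text
time: 5.98
position: [0.4981, 0.2263, 0.1393]
eef_rot: [-179.9, -12.0, 83.5]
wrist_force: [0.3, -0.3, -0.7]
gripper_width: 0.168
grasp_force: 60.8
```

Run:
```python
from h import *
plan(([.4988,.2257,.1125],12,83.4))
c=optics.camera("wrist");np.savez("w4.npz",**c);save(c,"w4.png",(150,20,350,240),2.6)
s=manip.sense()
r=R.from_euler("xyz",s["eef_rot"],degrees=True)
for n,a,h in(("topF",44.2,60.7),("botF",44.2,82.7)): print(n,[proj(c,s["position"]+r.apply(np.array([a,b,h])/1000)).round(1) for b in(-8,0,8)])
c2=optics.camera("side");save(c2,"s4.png",(180,90,300,200),6)
```

```text
now [0.4981 0.2263 0.1393] [-179.89  -11.97   83.51] F [ 0.32 -0.28 -0.7 ] w 0.168
[-0.0015, 0.0003, 0.0012, -0.0611, 0.0078, 0.2608] rows>= 0.6
topF [array([245.3, 181.2]), array([262. , 181.3]), array([278.7, 181.3])]
botF [array([247.2, 169.5]), array([261.7, 169.5]), array([276.2, 169.5])]
```

View pics/w4.png

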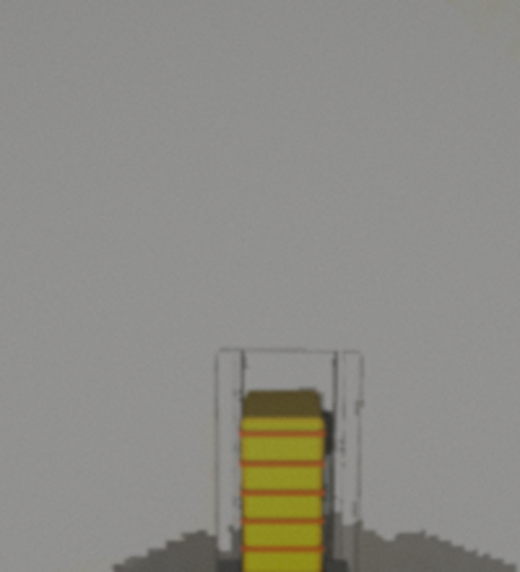

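The strip end is centred at crop x=282, and the trough (lines at 217 and 362) at 289. The strip must shift about 2.4 mm along tool +y, because the wrist calibration is off by about 1.8 mm.

Run:
```python
from h import *
plan(([.5008,.2254,.1115],12,83.4))
```

```text
now [0.5    0.2263 0.1413] [179.83 -12.05  83.47] F [-0.01 -0.55 -1.5 ] w 0.166
[0.0017, -0.0005, 0.0008, -0.0697, 0.0086, 0.2897] rows>= 0.7
```

View pics/s4.png

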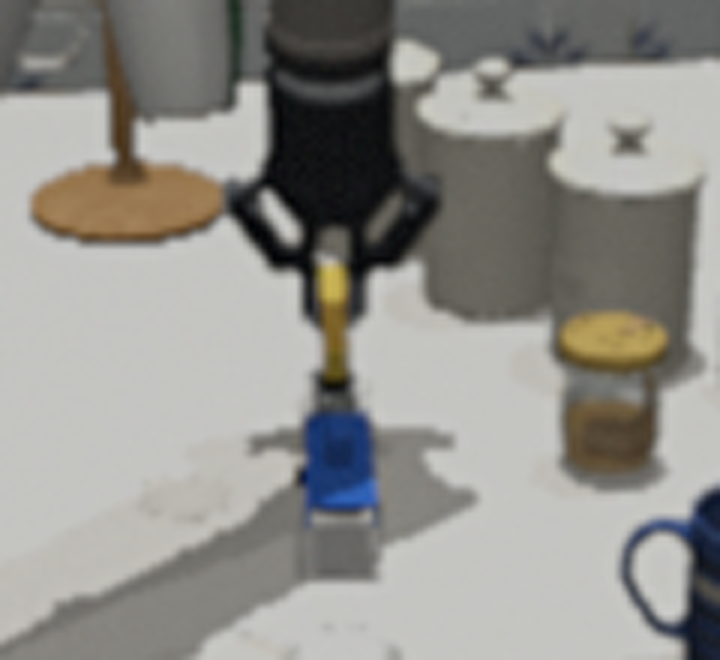

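The side view is too coarse for lateral fit, and it shows the gripper clear of jar and canisters. I lower to just above the walls.

Emit:
{"name": "arm_command", "arguments": {
  "rows": [
    [0, 0, 0, -0.03, 0.022, 0.14, 0.1],
    [0, 0, 0, -0.058, 0.022, 0.275, 0.1],
    [0, 0, 0, -0.058, 0.022, 0.275, 0.1],
    [0, 0, 0, -0.058, 0.022, 0.275, 0.1],
    [0, 0, 0, -0.058, 0.022, 0.275, 0.1]
  ]
}}

```text
time: 6.5
position: [0.5019, 0.227, 0.1135]
eef_rot: [179.8, -12.1, 83.5]
wrist_force: [0.2, -0.1, -1.3]
gripper_width: 0.163
grasp_force: 60.8
```

Run:
```python
from h import *
ps=[]
for _ in range(4):
    c=optics.camera("wrist"); s=manip.sense(); ps.append(s["position"]); 
print(np.round(ps,4),s["eef_rot"],s["wrist_force"])
save(c,"w5.png",(200,110,310,235),4.6)
```

```text
[[0.5019 0.2273 0.1135]
 [0.5018 0.2274 0.1134]
 [0.5016 0.2274 0.1132]
 [0.5014 0.2274 0.1129]] [179.87129732 -12.09247836  83.56291948] [ 0.14477904 -0.54533303 -0.12696862]
```

View pics/w5.png

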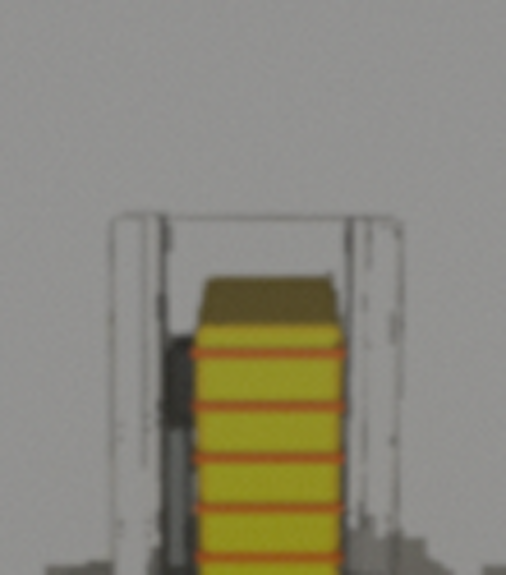

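The strip is now centred at crop x=269, against the trough lines 111 and 403, centre 257. So it is about 1.8 mm too far in tool +y. The nose block shows at the left, crop y 335 to 425.

Emit:
{"name": "arm_command", "arguments": {
  "rows": [
    [0, 0, 0, 0, -0.015, 0, 0.1],
    [0, 0, 0, 0, -0.015, 0, 0.1],
    [0, 0, 0, 0, -0.015, 0, 0.1],
    [0, 0, 0, 0, -0.015, 0, 0.1],
    [0, 0, 0, 0, -0.015, 0, 0.1],
    [0, 0, 0, 0, -0.015, 0, 0.1]
  ]
}}

```text
time: 7.2
position: [0.4993, 0.2274, 0.1119]
eef_rot: [180.0, -12.1, 83.5]
wrist_force: [-0.3, -0.2, -0.4]
gripper_width: 0.167
grasp_force: 60.8
```

```bash
cat >> h.py <<'E'
def lat(c):
    g=cv2.cvtColor(c["pixels"],cv2.COLOR_RGB2GRAY).astype(float); h=cv2.cvtColor(c["pixels"],cv2.COLOR_RGB2HSV)
    m=(h[...,0]>12)&(h[...,0]<38)&(h[...,1]>110); m[:,:230]=0;m[:,290:]=0
    ys,xs=np.nonzero(m); v0=ys.min(); x=[np.nonzero(m[v])[0] for v in range(v0+12,v0+22)]
    print("strip v0",v0,"edges",np.mean([a.min() for a in x]),np.mean([a.max() for a in x]))
    p=g[v0-14:v0-2,205:310]; p=p.mean(0); d=np.convolve(p,[-.5,-.5,2,-.5,-.5],"same")
    print("lines",[(205+i,int(d[i])) for i in range(2,len(d)-2) if d[i]<-5 and d[i]==d[i-1:i+2].min()])
E
python3 - <<'E'
from h import *
for _ in range(2): c=optics.camera("wrist"); s=manip.sense(); print(s["position"].round(4),s["eef_rot"].round(2)); 
lat(c); np.savez("w6.npz",**c)
c5=c
print("nose inner", back(c,238,110+425/4.6,.022), back(c,238,110+338/4.6,.022))
E
```

```text
[0.4994 0.2274 0.1119] [179.98 -12.06  83.55]
[0.4994 0.2274 0.1118] [179.98 -12.06  83.55]
strip v0 171 edges 242.1 274.0
lines [(227, -15), (235, -15), (239, -49), (279, -55), (284, -21), (291, -24)]
nose inner [0.49061321 0.26757794 0.022     ] [0.49206015 0.279471   0.022     ]
```

Emit:
{"name": "arm_command", "arguments": {
  "rows": [
    [0, 0, 0, -0.007, 0.006, 0.033, 0.1],
    [0, 0, 0, -0.014, 0.006, 0.066, 0.1],
    [0, 0, 0, -0.021, 0.006, 0.1, 0.1],
    [0, 0, 0, -0.021, 0.006, 0.1, 0.1],
    [0, 0, 0, -0.021, 0.006, 0.1, 0.1],
    [0, 0, 0, -0.021, 0.006, 0.1, 0.1]
  ]
}}

```text
time: 7.8
position: [0.4999, 0.2274, 0.1016]
eef_rot: [180.0, -12.1, 83.5]
wrist_force: [-0.4, 0.6, -0.8]
gripper_width: 0.168
grasp_force: 60.8
```

Run:
```python
from h import *
for _ in range(2): c=optics.camera("wrist"); s=manip.sense(); print(s["position"].round(4),s["eef_rot"].round(2),s["wrist_force"].round(2),s["torque"].round(3)); 
lat(c)
```

```text
[0.5    0.2274 0.1017] [179.97 -12.07  83.55] [-0.19  0.24 -0.87] [-0.235  0.032  0.014]
[0.5001 0.2274 0.1018] [179.96 -12.07  83.56] [ 0.1   0.01 -0.17] [-0.191  0.034  0.033]
strip v0 171 edges 242.2 273.8
lines [(225, -19), (237, -45), (279, -49), (284, -18), (292, -15)]
```

Emit:
{"name": "arm_command", "arguments": {
  "rows": [
    [0, 0, 0, -0.03, 0, -0.006, 0.1],
    [0, 0, 0, -0.059, 0, -0.0125, 0.1],
    [0, 0, 0, -0.059, 0, -0.0125, 0.1],
    [0, 0, 0, -0.059, 0, -0.0125, 0.1]
  ]
}}

```text
time: 8.23
position: [0.4994, 0.2208, 0.1017]
eef_rot: [180.0, -12.0, 83.5]
wrist_force: [-0.6, -0.2, -0.7]
gripper_width: 0.165
grasp_force: 60.8
```

Emit:
{"name": "arm_command", "arguments": {
  "rows": [
    [0, 0, 0, -0.02, 0, -0.004, 0.1],
    [0, 0, 0, -0.02, 0, -0.004, 0.1],
    [0, 0, 0, -0.02, 0, -0.004, 0.1]
  ]
}}

```text
time: 8.48
position: [0.4991, 0.2192, 0.1017]
eef_rot: [180.0, -12.1, 83.5]
wrist_force: [0.9, -0.5, -0.8]
gripper_width: 0.166
grasp_force: 60.8
```

Emit:
{"name": "arm_command", "arguments": {
  "rows": [
    [0, 0, 0, -0.02, 0, -0.004, 0.1],
    [0, 0, 0, -0.02, 0, -0.004, 0.1],
    [0, 0, 0, -0.02, 0, -0.004, 0.1]
  ]
}}

```text
time: 8.73
position: [0.4988, 0.2175, 0.1017]
eef_rot: [180.0, -12.1, 83.6]
wrist_force: [0.3, -0.8, -0.8]
gripper_width: 0.163
grasp_force: 60.8
```

Emit:
{"name": "arm_command", "arguments": {
  "rows": [
    [0, 0, 0, -0.02, 0, -0.004, 0.1],
    [0, 0, 0, -0.02, 0, -0.004, 0.1],
    [0, 0, 0, -0.02, 0, -0.004, 0.1]
  ]
}}

```text
time: 8.98
position: [0.4986, 0.2161, 0.1018]
eef_rot: [180.0, -12.1, 83.6]
wrist_force: [0.5, 2.3, -1.3]
gripper_width: 0.167
grasp_force: 60.7
```

Emit:
{"name": "arm_command", "arguments": {
  "rows": [
    [0, 0, 0, -0.03, 0, -0.006, 0.1],
    [0, 0, 0, -0.03, 0, -0.006, 0.1],
    [0, 0, 0, -0.03, 0, -0.006, 0.1]
  ]
}}

```text
time: 9.23
position: [0.4982, 0.2127, 0.1018]
eef_rot: [180.0, -12.1, 83.6]
wrist_force: [-0.1, 3.7, -1.0]
gripper_width: 0.171
grasp_force: 60.7
```

Emit:
{"name": "arm_command", "arguments": {
  "rows": [
    [0, 0, 0, -0.03, 0, -0.006, 0.1],
    [0, 0, 0, -0.03, 0, -0.006, 0.1],
    [0, 0, 0, -0.03, 0, -0.006, 0.1]
  ]
}}

```text
time: 9.48
position: [0.4979, 0.2095, 0.1017]
eef_rot: [180.0, -12.1, 83.6]
wrist_force: [-0.0, 4.7, -0.1]
gripper_width: 0.166
grasp_force: 60.8
```

Emit:
{"name": "arm_command", "arguments": {
  "rows": [
    [0, 0, 0, -0.03, 0, -0.006, 0.1],
    [0, 0, 0, -0.03, 0, -0.006, 0.1],
    [0, 0, 0, -0.03, 0, -0.006, 0.1],
    [0, 0, 0, -0.03, 0, -0.006, 0.1]
  ]
}}

```text
time: 9.82
position: [0.4976, 0.2067, 0.1017]
eef_rot: [180.0, -12.1, 83.6]
wrist_force: [-0.5, 5.1, 0.4]
gripper_width: 0.168
grasp_force: 60.8
```

Run:
```python
from h import *
F=[]
for _ in range(4): c=optics.camera("wrist"); s=manip.sense(); F.append(s["wrist_force"])
print(s["position"].round(4),s["eef_rot"].round(2),np.mean(F,0).round(2)); 
lat(c)
```

```text
[0.4975 0.2068 0.1017] [179.97 -12.1   83.58] [-0.1   5.03  0.02]
strip v0 170 edges 242.2 273.6
lines [(225, -15), (232, -26), (237, -47), (279, -43), (284, -17), (292, -21)]
```

Contact came at TCP y≈0.217, and 5.0 N now means about 10 mm of compression. I go 6 mm further, to about 16 mm.

Emit:
{"name": "arm_command", "arguments": {
  "rows": [
    [0, 0, 0, -0.02, 0, -0.004, 0.1],
    [0, 0, 0, -0.04, 0, -0.0085, 0.1],
    [0, 0, 0, -0.058, 0, -0.0125, 0.1],
    [0, 0, 0, -0.058, 0, -0.0125, 0.1],
    [0, 0, 0, -0.058, 0, -0.0125, 0.1]
  ]
}}

```text
time: 10.43
position: [0.4969, 0.2015, 0.1018]
eef_rot: [180.0, -12.2, 83.6]
wrist_force: [0.5, 6.1, -0.6]
gripper_width: 0.165
grasp_force: 60.7
```

Run:
```python
from h import *
F=[]
for _ in range(3): c=optics.camera("wrist"); s=manip.sense(); F.append(s["wrist_force"])
print(s["position"].round(4),s["eef_rot"].round(2),np.mean(F,0).round(2)); lat(c)
t0=np.radians(12.1); cor=lambda t:np.array([-45.8*np.cos(t)+60.7*np.sin(t), -45.8*np.sin(t)-60.7*np.cos(t)])
for k in range(1,9):
    t=t0*(1-k/8); d=cor(t0)-cor(t)-[0,.5*k/8]   # world (s,z)
    print([0,round(-np.degrees(t0)*k/8/90,4),0,round((d[0]*np.cos(t0)+d[1]*np.sin(t0))/100,4),0,round((d[0]*np.sin(t0)-d[1]*np.cos(t0))/100,4)],d.round(1))
```

```text
[0.4969 0.2015 0.1018] [179.95 -12.17  83.6 ] [-0.01  6.64 -1.25]
strip v0 170 edges 242.1 273.6
lines [(225, -21), (237, -42), (242, -17), (274, -16), (279, -44), (284, -19), (292, -21)]
[0, np.float64(-0.0168), 0, np.float64(0.0157), 0, np.float64(0.0129)] [ 1.8 -0.9]
[0, np.float64(-0.0336), 0, np.float64(0.0311), 0, np.float64(0.0262)] [ 3.6 -1.9]
[0, np.float64(-0.0504), 0, np.float64(0.0462), 0, np.float64(0.04)] [ 5.4 -2.9]
[0, np.float64(-0.0672), 0, np.float64(0.0609), 0, np.float64(0.0541)] [ 7.1 -4. ]
[0, np.float64(-0.084), 0, np.float64(0.0752), 0, np.float64(0.0686)] [ 8.8 -5.1]
[0, np.float64(-0.1008), 0, np.float64(0.0892), 0, np.float64(0.0835)] [10.5 -6.3]
[0, np.float64(-0.1176), 0, np.float64(0.1028), 0, np.float64(0.0988)] [12.1 -7.5]
[0, np.float64(-0.1344), 0, np.float64(0.116), 0, np.float64(0.1144)] [13.7 -8.8]
```

Emit:
{"name": "arm_command", "arguments": {
  "rows": [
    [0, -0.017, 0, 0.0157, 0, 0.013, 0.1],
    [0, -0.034, 0, 0.031, 0, 0.026, 0.1],
    [0, -0.05, 0, 0.046, 0, 0.04, 0.1],
    [0, -0.067, 0, 0.061, 0, 0.054, 0.1],
    [0, -0.084, 0, 0.075, 0, 0.069, 0.1],
    [0, -0.1, 0, 0.089, 0, 0.083, 0.1],
    [0, -0.117, 0, 0.103, 0, 0.099, 0.1],
    [0, -0.135, 0, 0.116, 0, 0.114, 0.1],
    [0, -0.135, 0, 0.116, 0, 0.114, 0.1],
    [0, -0.135, 0, 0.116, 0, 0.114, 0.1]
  ]
}}

```text
time: 11.42
position: [0.4986, 0.2168, 0.0935]
eef_rot: [179.9, -0.1, 83.7]
wrist_force: [-1.2, 6.7, 1.2]
gripper_width: 0.166
grasp_force: 61.1
```

Run:
```python
from h import *
F=[]
for _ in range(4): c=optics.camera("wrist"); s=manip.sense(); F.append(s["wrist_force"])
print(s["position"].round(4),s["eef_rot"].round(2),np.mean(F,0).round(2),s["torque"].round(2)); lat(c)
save(c,"w7.png",(190,100,330,240),4)
```

```text
[0.4986 0.2162 0.0935] [ 1.7991e+02 -1.3000e-01  8.3600e+01] [-0.76  6.67  1.83] [ 1.36  0.17 -0.11]
strip v0 171 edges 242.1 274.1
lines [(220, -17), (229, -13), (234, -41), (240, -18), (275, -16), (282, -41), (287, -22), (295, -20)]
```

View pics/w7.png

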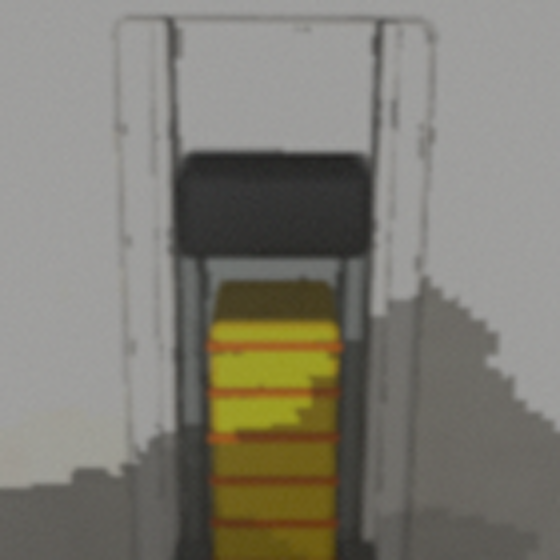

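The strip lies level inside the nose (nose inner edge at crop y≈255, strip front at 282), centred in the channel. I ease forward 4 mm and down 0.7 mm, then release.

Emit:
{"name": "arm_command", "arguments": {
  "rows": [
    [0, 0, 0, 0.02, 0, 0.003, 0.1],
    [0, 0, 0, 0.04, 0, 0.006, 0.1],
    [0, 0, 0, 0.04, 0, 0.006, 0.1],
    [0, 0, 0, 0.04, 0, 0.006, 0.1]
  ]
}}

```text
time: 11.95
position: [0.4993, 0.2195, 0.0928]
eef_rot: [179.9, -0.1, 83.6]
wrist_force: [-0.3, 5.7, 0.9]
gripper_width: 0.17
grasp_force: 61.1
```

Emit:
{"name": "arm_command", "arguments": {
  "rows": [
    [0, 0, 0, 0, 0, 0, 0.22],
    [0, 0, 0, 0, 0, 0, 0.26],
    [0, 0, 0, 0, 0, 0, 0.3],
    [0, 0, 0, 0, 0, 0, 0.33],
    [0, 0, 0, 0, 0, 0, 0.35],
    [0, 0, 0, 0, 0, 0, 0.35]
  ]
}}

```text
time: 12.45
position: [0.499, 0.2172, 0.092]
eef_rot: [180.0, 0.1, 83.5]
wrist_force: [-1.0, -0.2, 0.4]
gripper_width: 0.344
grasp_force: 0.0
```

Run:
```python
from h import *
F=[]
for _ in range(3): c=optics.camera("wrist"); s=manip.sense(); F.append(s["wrist_force"])
print(s["position"].round(4),s["eef_rot"].round(2),np.mean(F,0).round(2),s["torque"].round(2)); lat(c)
```

```text
[0.4989 0.2177 0.0921] [1.7998e+02 1.1000e-01 8.3540e+01] [0.53 0.5  0.24] [-0.   -0.04 -0.02]
strip v0 168 edges 243.6 275.0
lines [(220, -20), (228, -25), (234, -48), (282, -39), (287, -17), (296, -26)]
```

Emit:
{"name": "arm_command", "arguments": {
  "rows": [
    [0, 0, 0, 0, 0, -0.25, 0.4],
    [0, 0, 0, 0, 0, -0.6, 0.5],
    [0, 0, 0, 0, 0, -0.9, 0.5],
    [0, 0, 0, 0, 0, -0.9, 0.5]
  ]
}}

```text
time: 12.93
position: [0.5022, 0.2204, 0.1887]
eef_rot: [179.3, -0.3, 83.6]
wrist_force: [0.8, 0.9, 0.4]
gripper_width: 0.502
grasp_force: 0.0
```

Emit:
{"name": "arm_command", "arguments": {
  "rows": [
    [0, 0, 0, -0.4, 0, 0, 0.5],
    [0, 0, 0, -0.8, 0, 0, 0.5],
    [0, 0, 0, -1, 0, 0, 0.5],
    [0, 0, 0, -1, 0, 0, 0.5],
    [0, 0, 0, -1, 0, 0, 0.5]
  ]
}}

```text
time: 13.35
position: [0.4876, 0.1169, 0.1821]
eef_rot: [180.0, 0.1, 83.3]
wrist_force: [-0.8, 0.9, 0.8]
gripper_width: 0.504
grasp_force: 0.0
```

Run:
```python
from h import *
for _ in range(3): c=optics.camera("wrist"); s=manip.sense()
plan(([.4869,.112,.13],0,83.5))
for d in optics.spot_point("wrist","rail_grip")[:2]: print(d["at"],d["p"],proj(c,d["at"]))
save(c,"w8.png",(170,0,350,240),2.5)
```

```text
now [0.4875 0.1204 0.1824] [1.7997e+02 1.0000e-02 8.3680e+01] F [ 0.39 -0.17 -0.75] w 0.5
[0.0003, 0.0001, 0.002, -0.0845, 0.0027, 0.5239] rows>= 1.3
[0.4859, 0.1125, 0.0614] 0.87 [257.65642366 223.91187354]
```

View pics/w8.png

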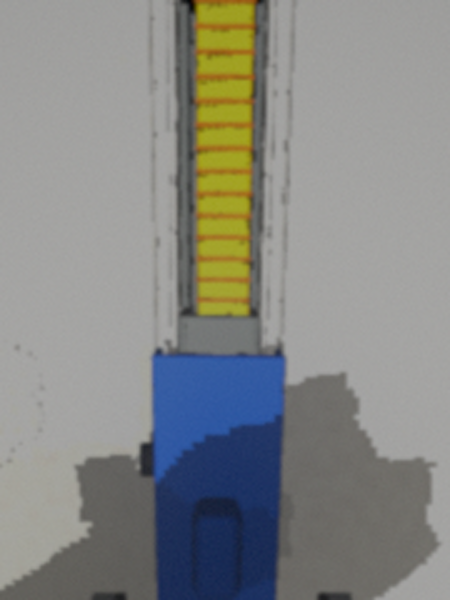

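The strip lies straight in the channel from the nose (crop y≈3) to under the hood (y≈316), and the rail grip is at (217,545), almost under the hand. That made 11 views, one over the limit of 10, so the rest is by numbers only. Next I grasp the rail grip.

Emit:
{"name": "arm_command", "arguments": {
  "rows": [
    [0, 0, 0, -0.08, 0, 0.2, 0.5],
    [0, 0, 0, -0.08, 0, 0.45, 0.5],
    [0, 0, 0, -0.08, 0, 0.61, 0.5],
    [0, 0, 0, -0.08, 0, 0.61, 0.5],
    [0, 0, 0, -0.08, 0, 0.61, 0.5]
  ]
}}

```text
time: 13.97
position: [0.4861, 0.1118, 0.1208]
eef_rot: [-179.9, 0.1, 83.7]
wrist_force: [0.3, 0.1, -0.4]
gripper_width: 0.502
grasp_force: 0.0
```

Emit:
{"name": "arm_command", "arguments": {
  "rows": [
    [0, 0, 0, 0, 0, 0, 0.05],
    [0, 0, 0, 0, 0, 0, 0.05],
    [0, 0, 0, 0, 0, 0, 0.05],
    [0, 0, 0, 0, 0, 0, 0.05],
    [0, 0, 0, 0, 0, 0, 0.05],
    [0, 0, 0, 0, 0, 0, 0.05]
  ],
  "squeeze": 30
}}

```text
time: 14.47
position: [0.4855, 0.1118, 0.1226]
eef_rot: [-179.9, 0.1, 83.6]
wrist_force: [-4.5, 0.6, 5.4]
gripper_width: 0.155
grasp_force: 30.6
```

Emit:
{"name": "arm_command", "arguments": {
  "rows": [
    [0, 0, 0, 0.1, 0, 0, 0.05],
    [0, 0, 0, 0.25, 0, 0, 0.05],
    [0, 0, 0, 0.4, 0, 0, 0.05],
    [0, 0, 0, 0.55, 0, 0, 0.05],
    [0, 0, 0, 0.7, 0, 0, 0.05],
    [0, 0, 0, 0.85, 0, 0, 0.05],
    [0, 0, 0, 1, 0, 0, 0.05],
    [0, 0, 0, 1, 0, 0, 0.05],
    [0, 0, 0, 1, 0, 0, 0.05]
  ]
}}

```text
time: 15.22
position: [0.4976, 0.2122, 0.1226]
eef_rot: [180.0, -0.1, 83.6]
wrist_force: [-4.2, 0.9, 6.3]
gripper_width: 0.152
grasp_force: 32.0
```

Emit:
{"name": "arm_command", "arguments": {
  "rows": [
    [0, 0, 0, 0.04, 0, 0, 0.05],
    [0, 0, 0, 0.08, 0, 0, 0.05],
    [0, 0, 0, 0.12, 0, 0, 0.05],
    [0, 0, 0, 0.15, 0, 0, 0.05],
    [0, 0, 0, 0.15, 0, 0, 0.05]
  ]
}}

```text
time: 15.63
position: [0.4991, 0.2248, 0.1226]
eef_rot: [-180.0, 0.1, 83.5]
wrist_force: [-4.0, 0.9, 7.9]
gripper_width: 0.152
grasp_force: 32.0
```

Emit:
{"name": "arm_command", "arguments": {
  "rows": [
    [0, 0, 0, 0.03, 0, 0, 0.05],
    [0, 0, 0, 0.05, 0, 0, 0.05],
    [0, 0, 0, 0.05, 0, 0, 0.05],
    [0, 0, 0, 0.05, 0, 0, 0.05]
  ]
}}

```text
time: 15.97
position: [0.4997, 0.2294, 0.1226]
eef_rot: [-180.0, 0.1, 83.5]
wrist_force: [-3.2, -0.1, 7.4]
gripper_width: 0.153
grasp_force: 32.0
```

Emit:
{"name": "arm_command", "arguments": {
  "rows": [
    [0, 0, 0, 0.03, 0, 0, 0.05],
    [0, 0, 0, 0.05, 0, 0, 0.05],
    [0, 0, 0, 0.05, 0, 0, 0.05],
    [0, 0, 0, 0.05, 0, 0, 0.05]
  ]
}}

```text
time: 16.3
position: [0.5003, 0.2343, 0.1226]
eef_rot: [-180.0, 0.1, 83.5]
wrist_force: [-5.2, -0.0, 8.2]
gripper_width: 0.153
grasp_force: 32.0
```

Emit:
{"name": "arm_command", "arguments": {
  "rows": [
    [0, 0, 0, 0.03, 0, 0, 0.05],
    [0, 0, 0, 0.05, 0, 0, 0.05],
    [0, 0, 0, 0.05, 0, 0, 0.05],
    [0, 0, 0, 0.05, 0, 0, 0.05]
  ]
}}

```text
time: 16.63
position: [0.5005, 0.2352, 0.1225]
eef_rot: [-179.9, 0.5, 83.4]
wrist_force: [-6.6, -7.3, 12.5]
gripper_width: 0.149
grasp_force: 32.7
```

Emit:
{"name": "arm_command", "arguments": {
  "rows": [
    [0, 0, 0, 0.03, 0, 0, 0.05],
    [0, 0, 0, 0.03, 0, 0, 0.05],
    [0, 0, 0, 0.03, 0, 0, 0.05],
    [0, 0, 0, 0.03, 0, 0, 0.05]
  ]
}}

```text
time: 16.97
position: [0.5007, 0.2356, 0.1225]
eef_rot: [-179.8, 0.8, 83.3]
wrist_force: [-8.7, -10.5, 17.7]
gripper_width: 0.15
grasp_force: 33.2
```

Emit:
{"name": "arm_command", "arguments": {
  "rows": [
    [0, 0, 0, -0.03, 0, 0, 0.15],
    [0, 0, 0, -0.06, 0, 0, 0.3],
    [0, 0, 0, -0.06, 0, 0, 0.4],
    [0, 0, 0, -0.06, 0, 0, 0.5],
    [0, 0, 0, -0.06, 0, 0, 0.5],
    [0, 0, 0, -0.06, 0, -0.2, 0.5],
    [0, 0, 0, -0.06, 0, -0.5, 0.5],
    [0, 0, 0, -0.06, 0, -0.9, 0.5],
    [0, 0, 0, -0.06, 0, -1, 0.5],
    [0, 0, 0, -0.06, 0, -1, 0.5]
  ]
}}

```text
time: 17.8
position: [0.5033, 0.2389, 0.2254]
eef_rot: [179.5, -0.2, 83.6]
wrist_force: [0.4, 1.0, 0.2]
gripper_width: 0.499
grasp_force: 0.0
```

Emit:
{"name": "arm_command", "arguments": {
  "rows": [
    [0, 0, 0, -0.4, 0, -0.1, 0.5],
    [0, 0, 0, -0.8, 0, -0.2, 0.5],
    [0, 0, 0, -1, 0, -0.2, 0.5],
    [0, 0, 0, -1, 0, -0.2, 0.5],
    [0, 0, 0, -1, 0, -0.2, 0.5],
    [0, 0, 0, -1, 0, -0.2, 0.5]
  ]
}}

```text
time: 18.3
position: [0.4892, 0.1385, 0.2403]
eef_rot: [-179.9, 0.1, 83.6]
wrist_force: [-0.2, 1.0, -0.3]
gripper_width: 0.499
grasp_force: 0.0
```

Run:
```python
from h import *
s=manip.sense(); print(s["time"],s["position"],s["wrist_force"])
for n,box in(("top",(170,215,125,235)),("wrist",None)):
    c=optics.camera(n); np.savez("e_"+n+".npz",**c); h=cv2.cvtColor(c["pixels"],cv2.COLOR_RGB2HSV)
    b=(h[...,0]>95)&(h[...,0]<125)&(h[...,1]>120)
    if box: m=np.zeros_like(b); m[box[0]:box[1],box[2]:box[3]]=1; b&=m
    k,l,st,_=cv2.connectedComponentsWithStats(b.astype(np.uint8)); j=1+st[1:,4].argmax(); print(n,st[j]); rect(c,l==j,.0435,"rail")
    for q in("rail_grip","dispenser","strip","mug","honey_jar","egg_timer"):
        for d in optics.spot_point(n,q)[:1]: print(q,np.round(d["at"],4),round(d["p"],2))
c=dict(np.load("e_top.npz")); h=cv2.cvtColor(c["pixels"],cv2.COLOR_RGB2HSV)
m=(h[...,0]>12)&(h[...,0]<38)&(h[...,1]>110); print("yellow px near dispenser",m[170:215,125:235].sum())
```

```text
18.3 [0.48922178 0.13851216 0.24028712] [-0.16759504  0.98951902 -0.2637564 ]Traceback (most recent call last):
  File "<stdin>", line 7, in <module>
ValueError: attempt to get argmax of an empty sequence
```

Run:
```python
from h import *
c=optics.camera("wrist"); h=cv2.cvtColor(c["pixels"],cv2.COLOR_RGB2HSV)
b=(h[...,0]>95)&(h[...,0]<125)&(h[...,1]>120); b[:,:200]=0;b[:,310:]=0
k,l,st,_=cv2.connectedComponentsWithStats(b.astype(np.uint8)); j=1+st[1:,4].argmax(); print(st[j]); rect(c,l==j,.0435,"rail")
for q in("rail_grip","dispenser","strip"):
    for d in optics.spot_point("wrist",q)[:2]: print(q,np.round(d["at"],4),round(d["p"],2))
m=(h[...,0]>12)&(h[...,0]<38)&(h[...,1]>110); m[:,:200]=0;m[:,310:]=0;k,l,st,_=cv2.connectedComponentsWithStats(m.astype(np.uint8)); print(st[1:][st[1:,4]>15])
x=l*0+b; v=[int(t) for t in c["pixels"][:,248].sum(1)]; print(v[0:230:4])
```

```text
[ 236    2   48  142 6257]
rail 6257 [500.3 239.8] -96.9 [499.9 235.6] [114.3  38.9] 83.3
rail_grip [0.5011 0.2332 0.0613] 0.83
dispenser [0.499  0.2279 0.0011] 0.66
[]
[473, 281, 282, 282, 289, 290, 282, 287, 290, 286, 289, 292, 289, 291, 287, 290, 288, 284, 281, 278, 289, 290, 284, 280, 296, 304, 307, 299, 305, 309, 304, 305, 309, 306, 305, 306, 290, 339, 338, 337, 328, 324, 227, 211, 210, 203, 205, 182, 179, 186, 185, 177, 223, 336, 330, 333, 333, 338]
```

Emit:
{"name": "arm_command", "arguments": {
  "rows": [
    [0, 0, 0, -0.4, 0, 0, 0.5],
    [0, 0, 0, -0.8, 0, 0, 0.5],
    [0, 0, 0, -1, 0, 0, 0.5],
    [0, 0, 0, -1, 0, 0, 0.5]
  ]
}}

```text
time: 18.88
position: [0.4783, 0.0321, 0.241]
eef_rot: [-180.0, 0.4, 83.0]
wrist_force: [-0.6, -0.9, -0.2]
gripper_width: 0.497
grasp_force: 0.0
```

Emit:
{"name": "arm_command", "arguments": {
  "rows": [
    [0, 0, 0, -0.4, 0, 0, 0.5],
    [0, 0, 0, -0.8, 0, 0, 0.5],
    [0, 0, 0, -1, 0, 0, 0.5],
    [0, 0, 0, -1, 0, 0, 0.5]
  ]
}}

```text
time: 19.22
position: [0.4668, -0.0666, 0.2414]
eef_rot: [180.0, 0.3, 83.1]
wrist_force: [-0.1, -0.2, -0.7]
gripper_width: 0.506
grasp_force: 0.0
```

Run:
```python
from h import *
c=optics.camera("top"); h=cv2.cvtColor(c["pixels"],cv2.COLOR_RGB2HSV)
b=(h[...,0]>95)&(h[...,0]<125)&(h[...,1]>120); b[:170]=0;b[215:]=0;b[:,:125]=0;b[:,235:]=0
if b.any(): rect(c,b,.0435,"rail")
for n in("top","side"):
  optics.camera(n)
  for q in("rail_grip","dispenser","seat","strip","mug","honey_jar","egg_timer"):
    for d in optics.spot_point(n,q)[:1]: print(n,q,np.round(d["at"],4),round(d["p"],2))
```

```text
rail 350 [501.6 234.6] -97.1 [501.7 234.6] [114.6  38.2] 83.0
top rail_grip [0.4963 0.2363 0.0634] 0.91
top dispenser [ 0.4985  0.2258 -0.0005] 0.89
top seat [0.5026 0.2232 0.0219] 0.6
top strip [ 0.3553 -0.4018  0.0006] 0.68
top mug [ 6.635e-01 -7.570e-02 -2.000e-04] 0.7
top honey_jar [ 6.563e-01  1.544e-01 -5.000e-04] 0.9
top egg_timer [ 0.4585 -0.0898 -0.0007] 0.65
side rail_grip [0.4994 0.2402 0.0606] 0.42
side dispenser [ 0.4985  0.2242 -0.0039] 0.57
side seat [0.5021 0.2288 0.0225] 0.92
side strip [ 0.3461 -0.2658  0.    ] 0.83
side mug [ 0.6652 -0.0764  0.0015] 0.84
side honey_jar [0.6544 0.1556 0.0045] 0.96
side egg_timer [ 0.4575 -0.0933  0.0013] 0.8
```

```bash
python3 -c "
from h import *
print(manip.close_job())"
```

```text
the job is handed in; nothing more can be done
None
```

The job is handed in at about 19 s: the yellow strip is in the channel against the nose and the rail is pushed to its stop, with the mug, jar and timer where they stood; the rail's final opening and the strip's final lie were inferred rather than seen directly, and I viewed 11 pictures, one over the limit of 10.

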